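# Find the cam with the two-pronged key and bolt the instrument case to its dock

## Robot

A 6-joint arm with a two-finger parallel gripper is mounted at the origin on a cart in front of the work surface, level with it; the furniture and walls round the work are solid. World frame = base frame: x ahead of the robot, y to its left, z up, the work surface at z = 0. Lengths are in m, angles in rad, forces in N, time in s.
With the tool pointing down it reaches from about 0.275 to 0.975 m from the base axis. Payload 8.4 kg.
Tool frame: the origin (TCP) lies on the centre line of the jaws, within the pads' length; the fingertips stand 11 mm ahead of it and the grasp point (between the pads) lies 8 mm behind it; x points along the fingers, z is the direction in which the jaws open and shut, and the axes are right-handed (so a half turn about x gives the same grasp; the last joint's range is limited). The gripper opens to 92 mm and grips with 3 to 60 N. Pads are 20 mm wide; open, the fingers measure 128 mm over their backs; the gripper's body (75 mm by 189 mm) begins 69 mm behind the grasp point.
Start: joints at [1.253, 0.353, 1.633, -0, 1.155, -0.002], TCP at [0.194, 0.594, 0.226] pointing down, gripper open.
Joint ranges: [-2.63, 2.63], [-0.92, 2.1], [0.06, 2.66], [-1.3, 4.44], [0, 2.69], [-3.02, 3.02]. Speed limits (rad/s): [2.22, 2.22, 2.79, 3.14, 3.14, 3.14].

## Interface

Orientations are given as a unit quaternion [x, y, z, w].
In Python, from plant import bot gives the robot as it stands. The module is installed in compiled form; this text tells all that it offers.
- The arm moves only by the tool step_arm, never from a script. Its argument "plan" is a list of rows, each a list of 3 entries, a list of its own where there are three numbers: the turn, a rotation vector about the tool's x, y, z in rad, then the shift along the tool's x, y, z in m, then the closure, from 0 (fully open) to 1 (shut). In form: [[[wx, wy, wz], [dx, dy, dz], jaw], ...]. A call has exactly 8 rows; each row shifts and turns the commanded pose from where the row before left it, along the tool's axes as they then stand; what a row does not reach is not made up. A row lasts 1/12 s, in which the tool goes at most 41.7 mm and 7.16 degrees, less where a joint would pass 70% of its speed; a pose out of reach is approached as far as the arm can. A call with a gripper value outside its range is refused whole. The fingers move at their own pace and stop on an object; "grip_force" is the grip in N (left out, the last holds). Time passes only in rows, so rows that do not move let the fingers close, or fill a call up. It gives the time, the measured TCP pose, the force and the opening at its end, in the units of the state.
- bot.sense(): the state, without advancing time (a new reading comes with each control period).
- bot.read_camera(name): name is "side" or "top" or "wrist"; returns (picture, depth): 384x512x3 uint8, red, green, blue; 384x512 float32, m along the optical axis (not along the pixel's ray), 0 where there is no reading.
- bot.camera_model(name): a dict with "fx", "fy", "cx", "cy" (pixels), "dist" ([k1, k2, p1, p2, k3] as OpenCV has them; the pictures are not rectified), "R" (3x3) and "t" (3): a world point X has camera coordinates R X + t; the wrist camera has in their place "T_tool_cam" (4x4, takes a point from camera to tool coordinates, whose origin is the TCP and whose axes are the tool frame's). Camera axes: x right, y down, z forward; pixel columns grow to the right and rows downward; lengths in m; the calibration is good to about 2 mm. A picture is of the moment at which its call begins: read the wrist's pose just before it. camera_model takes no time and is no camera call.
- bot.close_job(): hands the job in, once; it reports no verdict.
Trained networks look in the newest picture that a camera, given by its name, has taken for a name from the list of things; names that differ only in an ending like _2 or _b are one class to them, and where a whole thing is asked for, a point or a joint stands for the part that bears it (a point fixed in the world has none). Each returns a list of dicts, best first, with "p" (0 to 1); they miss things now and then, are a little off and sometimes report something else, mostly with a low value. They report only what shows in the picture. A call takes as long as a camera call. They do not tell look-alikes from the thing itself.
- bot.find_in(name, camera): "extent" ([left, top, right, bottom] in pixels, round what is visible of it).
- bot.masks_of(name, camera): "mask" (384x512 bool, what is visible of it) and "extent" ([left, top, right, bottom] in pixels, round what is visible of it).
The state is a dict: "time_s": time; "joint_positions": joint angles; "qd": joint speeds; "joint_efforts": joint torques, N m; "position": TCP position; "ee_rot": TCP orientation; "contact_force": force on the tool from outside, world axes, zero at the start; "torque": the same for the moment, N m; "grip_width": finger opening in m.
Only numpy, scipy, OpenCV 4.12 (cv2) and the standard library are available. Lean on these libraries where they do the work, as an engineer would, in place of code of your own. Each camera call takes 0.05 s, during which the arm holds its last target. There are 200 camera calls.

## Task

Take the two-pronged T-handled key from its grey block, put it upright through the keyhole in the lid of the aluminium instrument case, and feel gently counter-clockwise for the hidden pockets until the key drops fully home, its collar flat on the lock's plate. Then turn it clockwise until the bolt at the front of the case is fully thrown, and let go, leaving the key upright and home in the lock. Never force key or lock, and leave the other things on the bench where they are.

Things in the scene. Friction and masses are not known exactly. Their poses are not given: they have to be found in the camera images.
- case: Low aluminium instrument case, 154 x 194 x 67 mm, fixed on a dark docking plate, at most 0.3 rad askew. Origin on the bench under the keyhole; z up, x away from the robot, y along the keyhole's length. A black strip 12 mm wide stands 6 mm high on the lid 80 mm behind the keyhole. A contact force over 18 N between key and case counts as forcing.
- keyhole (a point): Centre of the keyhole at the top of its steel plate, 70 mm above the bench: an upright slot 12 mm wide (case x) by 42 mm long (case y), through plate and lid (lid underside 63 mm above the bench). Black dust lips block the view but give no resistance. Below, a free chamber lets the key's head turn.
- cam_face (a point): On the axis in the top of the hidden cam disc, 45 mm above the bench. Two pockets, 9 mm wide, 12 long, centred 14 mm each side of the axis; their line lies 0.35 to 1.2 rad counter-clockwise (from above) of the keyhole's length, unknown; 0.14 rad play either way. Disc yields down on a spring: 3 N at first, 0.7 N per mm, 4 mm, then rigid; it springs up round prongs that meet pockets.
- home (a point): On the axis, 37 mm above the bench: where the key's origin is when fully home (collar flat on the keyhole plate, which is rigid). Unengaged, it stays 41 mm or higher, the collar 4 to 8 mm off the plate. Engaged, the cam cannot turn counter-clockwise (it is at a stop); it turns 0.5 rad clockwise to its other stop against about 0.07 N m, and stays where left.
- key: Steel key, black T handle, 90 g, 80 mm tall, upright in its block; origin at the underside between the prong tips, z up, y along handle and prongs; a half turn is the same. From below: two prongs 5 x 6 mm, 9 long, centred 14 mm each side; bar 34 x 5 mm at 9 to 14 mm up; shank 6 mm thick; round collar 46 mm wide at 33 to 37; neck 9 mm thick; paddle at 56 to 80.
- key_handle (a point): Middle of the key's handle paddle, 68 mm above the key's origin. Paddle 9 mm thick (key x), 24 mm high, 62 mm long with its rounded ends (key y). Pinch here across the 9 mm.
- key_block: Fixed grey block 60 x 80 x 45 mm with a slot 10 x 40 mm along its y axis; origin at the centre of its underside. The key hangs in the slot by its collar, which lies on the block's top (key origin 12 mm above the bench).
- bolt (a joint): How far the bolt at the front of the case (steel, 18 x 12 mm, under the keyhole's front side) has been thrown into its keeper, m: 0 at the start (it then projects 8 mm from the case), 0.018 fully thrown (cam turned 0.5 rad clockwise, in proportion).
- flux_tin: Bystander: flat round tin, 50 mm across, 18 mm high, loose between block and case; origin under its centre.
- solder_spool: Bystander: spool of solder standing on end, 55 mm across, 47 mm high, loose; origin under its centre.
- adapter: Bystander: black plug adapter 32 x 64 x 26 mm, loose, in front of the case; origin under its centre.
- tape: Bystander: roll of black tape 62 mm across, 19 mm high, loose, left of the key block; origin under its centre.
Mind the look-alikes: they are no part of the job. What is shaped like the key but orange is not meant.

How it is judged:
By the outcome, as a careful person would: the job done as asked, in the order asked, and still so for the second after the job is handed in, with the robot touching nothing.
It also fails if it takes over 72 s, if anything falls off the work surface, if the arm or the gripper's body presses on something with over 40 N, if the wrist force passes 120 N, or if a joint passes its speed limit or range.

## Working session

There is one attempt and no reset: what is moved stays moved. The work goes in short steps, Python scripts to look and compute and a tool call to move; the robot and the scene stay as the last step left them, time stands still between calls to the robot, and variables do not carry over. Pictures are saved under pics/ and viewed, about 8 in all and at most 12, crops included, and the job is handed in when it is done.

Besides the shell and the picture viewer there is one more tool, called by a JSON object that holds its "api" and its "payload", one argument or row to a line. step_arm: Moves the arm, as the interface text tells. Its arguments: {"type":"object","properties":{"plan":{"type":"array"},"grip_force":{"type":"number"}},"required":["plan"]}

```bash
mkdir -p pics; cat > h.py <<'E'
import numpy as np, cv2
from plant import bot
from scipy.spatial.transform import Rotation as Ro
def save(im,n): cv2.imwrite('pics/'+n,cv2.cvtColor(im,cv2.COLOR_RGB2BGR))
def pose(s=None):
    s=s or bot.sense(); T=np.eye(4); T[:3,:3]=Ro.from_quat(s['ee_rot']).as_matrix(); T[:3,3]=s['position']; return T
def cam2world(cam,T=None):
    m=bot.camera_model(cam)
    if 'R' in m:
        W=np.eye(4); W[:3,:3]=np.array(m['R']).T; W[:3,3]=-W[:3,:3]@np.array(m['t'])
    else: W=(pose() if T is None else T)@np.array(m['T_tool_cam'])
    K=np.array([[m['fx'],0,m['cx']],[0,m['fy'],m['cy']],[0,0,1.]])
    return W,K,np.array(m['dist'],float)
def cloud(cam,d,T=None):
    W,K,D=cam2world(cam,T); v,u=np.mgrid[0:384,0:512]
    n=cv2.undistortPoints(np.stack([u.ravel(),v.ravel()],1).astype(np.float64)[:,None],K,D).reshape(384,512,2)
    P=np.dstack([n*d[...,None],d]); return P@W[:3,:3].T+W[:3,3]
def onplane(cam,uv,z,T=None):
    W,K,D=cam2world(cam,T); n=cv2.undistortPoints(np.array(uv,float).reshape(-1,1,2),K,D)[:,0]
    r=np.c_[n,np.ones(len(n))]@W[:3,:3].T; return W[:3,3]+r*((z-W[2,3])/r[:,2])[:,None]
def proj(cam,P,T=None):
    W,K,D=cam2world(cam,T); C=np.linalg.inv(W)
    return cv2.projectPoints((np.array(P,float).reshape(-1,3)@C[:3,:3].T+C[:3,3]),np.zeros(3),np.zeros(3),K,D)[0][:,0]
E
python3 - <<'E'
from h import *
s=bot.sense(); print(s); print(pose().round(3)); print(bot.camera_model('wrist')['T_tool_cam'])
a,d=bot.read_camera('top'); np.savez('top.npz',a=a,d=d)
b,e=bot.read_camera('side')
save(a,'top.png'); save(b,'side.png')
P=cloud('top',d)
for n in ['key','key_block','case','key_handle','keyhole','flux_tin','solder_spool','adapter','tape']:
  for r in bot.masks_of(n,'top')[:3]:
    q=P[r['mask']&(d>0)]; print(n,round(r['p'],2),np.round(r['extent']),np.median(q,0).round(3) if len(q) else '',np.percentile(q[:,2],95).round(3) if len(q) else '')
E
```

```text
{'time_s': 0.0, 'joint_positions': array([ 1.25257847e+00,  3.53636663e-01,  1.63416325e+00, -5.22225122e-06,
        1.15517653e+00, -2.38028518e-03]), 'qd': array([-2.15495011e-03,  1.82351903e-04,  3.08810890e-04, -7.77418412e-04,
       -5.78850552e-05,  1.54134240e-03]), 'joint_efforts': array([-1.12729296e-03, -5.93860102e+01, -3.34205675e+01,  6.96372706e-02,
        2.39866704e-02, -1.02877759e-04]), 'position': array([0.19396868, 0.59362072, 0.2248584 ]), 'ee_rot': array([-0.41543491,  0.57280514,  0.41485959,  0.57201366]), 'contact_force': array([ 0.12009563, -0.31819564, -0.51964218]), 'torque': array([-0.02493274,  0.02126537,  0.00510606]), 'grip_width': 0.09229357317105244}
[[-0.    -0.951  0.311  0.194]
 [-0.001  0.311  0.951  0.594]
 [-1.    -0.    -0.001  0.225]
 [ 0.     0.     0.     1.   ]]
[[ 9.60478368e-04 -2.47258763e-01  9.68949009e-01 -1.59808148e-01]
 [-1.39153965e-03 -9.68948848e-01 -2.47257342e-01  6.95461509e-02]
 [ 9.99998571e-01 -1.11084564e-03 -1.27472478e-03  3.86298500e-04]
 [ 0.00000000e+00  0.00000000e+00  0.00000000e+00  1.00000000e+00]]
key 0.84 [133. 191. 157. 212.] [0.501 0.334 0.039] 0.08
key 0.77 [198. 218. 218. 237.] [0.431 0.167 0.039] 0.081
key 0.76 [185. 174. 208. 193.] [0.542 0.203 0.052] 0.092
key_block 0.64 [182. 172. 219. 203.] [0.529 0.191 0.031] 0.047
case 0.82 [284. 131. 382. 231.] [ 0.554 -0.144  0.066] 0.071
key_handle 0.84 [200. 218. 223. 238.] [0.431 0.167 0.039] 0.081
key_handle 0.77 [132. 191. 161. 208.] [0.501 0.332 0.039] 0.08
key_handle 0.62 [188. 176. 207. 194.] [0.542 0.202 0.051] 0.092
keyhole 0.84 [282. 133. 381. 232.] [ 0.553 -0.144  0.066] 0.071
solder_spool 0.95 [217. 149. 237. 176.] [0.616 0.135 0.045] 0.048
adapter 0.74 [282. 131. 382. 229.] [ 0.554 -0.145  0.066] 0.071
tape 0.6 [157. 159. 176. 178.] [0.604 0.292 0.017] 0.021
```

View pics/top.png

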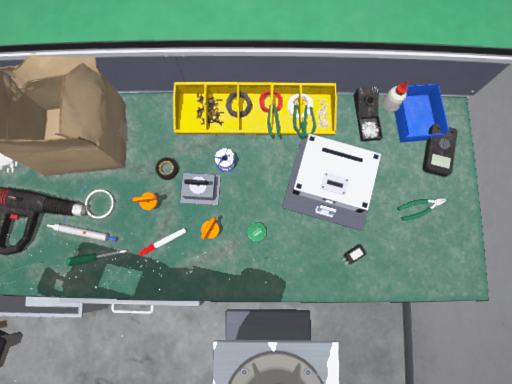

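View pics/side.png

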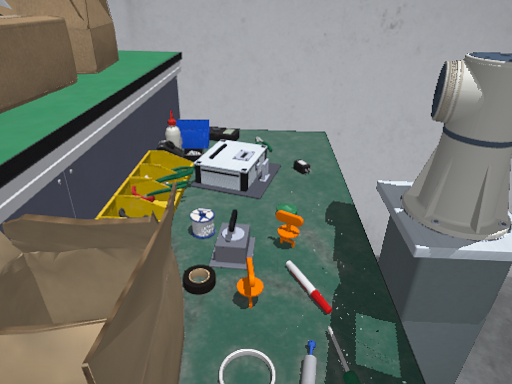

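{"api": "step_arm", "payload": {
  "plan": [
    [[0,0,0],[-0.002,-0.0323,-0.0191],0],
    [[0,0,0],[-0.002,-0.0323,-0.0191],0],
    [[0,0,0],[-0.002,-0.0323,-0.0191],0],
    [[0,0,0],[-0.002,-0.0323,-0.0191],0],
    [[0,0,0],[-0.002,-0.0323,-0.0191],0],
    [[0,0,0],[-0.002,-0.0323,-0.0191],0],
    [[0,0,0],[-0.002,-0.0323,-0.0191],0],
    [[0,0,0],[-0.002,-0.0323,-0.0191],0]
  ]
}}

```text
time_s: 1.22
position: [0.3932, 0.3671, 0.2419]
ee_rot: [-0.415, 0.572, 0.415, 0.573]
contact_force: [0.4, -0.0, -0.5]
grip_width: 0.0917
```

{"api": "step_arm", "payload": {
  "plan": [
    [[0,0,0],[-0.002,-0.0323,-0.0191],0],
    [[0,0,0],[-0.002,-0.0323,-0.0191],0],
    [[0,0,0],[-0.002,-0.0323,-0.0191],0],
    [[0,0,0],[-0.002,-0.0323,-0.0191],0],
    [[0,0,0],[-0.002,-0.0323,-0.0191],0],
    [[0,0,0],[-0.002,-0.0323,-0.0191],0],
    [[0.124,0,0],[0,0,0],0],
    [[0.124,0,0],[0,0,0],0]
  ]
}}

```text
time_s: 1.88
position: [0.5423, 0.1976, 0.2537]
ee_rot: [-0.339, 0.621, 0.339, 0.621]
contact_force: [0.5, 0.4, -1.3]
grip_width: 0.0918
```

{"api": "step_arm", "payload": {
  "plan": [
    [[0.124,0,0],[0,0,0],0],
    [[0.124,0,0],[0,0,0],0],
    [[0.124,0,0],[0,0,0],0],
    [[0.124,0,0],[0,0,0],0],
    [[0.124,0,0],[0,0,0],0],
    [[0.124,0,0],[0,0,0],0],
    [[0.124,0,0],[0,0,0],0],
    [[0.124,0,0],[0,0,0],0]
  ]
}}

```text
time_s: 2.55
position: [0.5409, 0.1995, 0.2536]
ee_rot: [-0.003, 0.707, 0.003, 0.707]
contact_force: [0.2, 0.2, -1.3]
grip_width: 0.0918
```

```bash
python3 - <<'E'
from h import *
T=pose(); print(T.round(4), bot.sense()['time_s'], bot.sense()['contact_force'])
a,d=bot.read_camera('wrist'); np.savez('w1.npz',a=a,d=d,T=T); save(a,'w1.png')
P=cloud('wrist',d,T)
for n in ['key','key_block','key_handle']:
  for r in bot.masks_of(n,'wrist')[:3]:
    q=P[r['mask']&(d>0)]; print(n,round(r['p'],2),np.round(r['extent']),np.median(q,0).round(3),np.percentile(q[:,2],[5,95]).round(3))
def rect(m,l):
    q=P[m&(d>0)][:,:2].astype(np.float32)*1000; print(l,len(q),cv2.minAreaRect(q))
near=(np.abs(P[...,0]-.54)<.06)&(np.abs(P[...,1]-.2)<.06)
rect(near&(P[...,2]>.083)&(P[...,2]<.11),'paddle top'); print(np.percentile(P[near&(P[...,2]>.083)][:,2],[10,50,90]))
rect(near&(P[...,2]>.04)&(P[...,2]<.047),'block top'); rect(near&(P[...,2]>.0475)&(P[...,2]<.055),'collar')
E
```

```text
[[ 1.000e-04 -8.800e-03  1.000e+00  5.409e-01]
 [ 0.000e+00  1.000e+00  8.800e-03  1.995e-01]
 [-1.000e+00  0.000e+00  1.000e-04  2.536e-01]
 [ 0.000e+00  0.000e+00  0.000e+00  1.000e+00]] 2.55 [ 0.18893281  0.21087975 -1.3310995 ]
key 0.6 [142. 176. 189. 211.] [0.435 0.175 0.061] [0.037 0.081]
key 0.56 [240. 152. 273. 203.] [0.545 0.206 0.05 ] [0.049 0.093]
key 0.55 [209.  35. 240.  89.] [0.506 0.338 0.039] [0.037 0.081]
key_block 0.58 [228. 131. 285. 201.] [0.546 0.223 0.045] [0.005 0.047]
key_handle 0.94 [207.  38. 242.  86.] [0.506 0.339 0.038] [0.036 0.081]
key_handle 0.59 [237. 150. 275. 201.] [0.544 0.206 0.05 ] [0.048 0.093]
key_handle 0.58 [145. 178. 193. 210.] [0.435 0.175 0.061] [0.037 0.081]
paddle top 354 ((545.1068725585938, 205.0146942138672), (60.23362350463867, 8.980579376220703), 87.0197525024414)
[0.30711863 0.35455167 0.37215082]
block top 1439 ((558.3766479492188, 193.07928466796875), (101.5637435913086, 87.7696762084961), 86.90650939941406)
collar 633 ((548.77880859375, 187.17388916015625), (66.18995666503906, 115.67716979980469), 17.927335739135742)
```

View pics/w1.png

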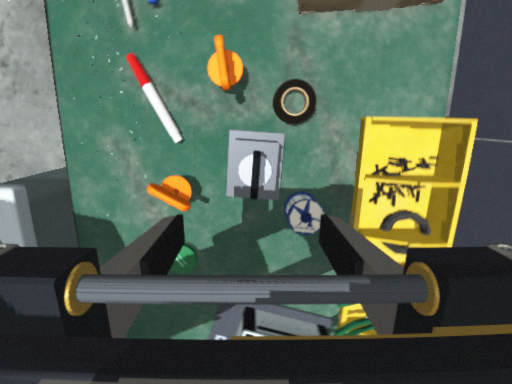

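{"api": "step_arm", "payload": {
  "plan": [
    [[0.061,0,0],[0,0,0],0],
    [[0,0,0],[0.025,0.0014,0.001],0],
    [[0,0,0],[0.025,0.0014,0.001],0],
    [[0,0,0],[0.025,0.0014,0.001],0],
    [[0,0,0],[0.025,0.0014,0.001],0],
    [[0,0,0],[0,0,0],0],
    [[0,0,0],[0,0,0],0],
    [[0,0,0],[0,0,0],0]
  ]
}}

```text
time_s: 3.42
position: [0.5458, 0.2051, 0.1548]
ee_rot: [0.016, 0.707, -0.016, 0.707]
contact_force: [0.1, -0.2, 0.5]
grip_width: 0.0916
```

```bash
python3 - <<'E'
from h import *
T=pose(); print(T.round(4))
a,d=bot.read_camera('wrist'); np.savez('w2.npz',a=a,d=d,T=T)
P=cloud('wrist',d,T); save(a,'w2.png')
near=(np.abs(P[...,0]-.545)<.04)&(np.abs(P[...,1]-.205)<.05)&(d>0)
m=near&(P[...,2]>.080)&(P[...,2]<.105)
q=P[m]; print(np.percentile(q[:,2],[5,50,95]),cv2.minAreaRect(q[:,:2].astype(np.float32)*1000))
E
```

```text
[[ 1.000e-03  4.430e-02  9.990e-01  5.458e-01]
 [ 4.000e-04  9.990e-01 -4.430e-02  2.051e-01]
 [-1.000e+00  4.000e-04  1.000e-03  1.548e-01]
 [ 0.000e+00  0.000e+00  0.000e+00  1.000e+00]]
[0.08689415 0.09204269 0.09359202] ((545.2032470703125, 205.178466796875), (60.5401725769043, 8.809501647949219), 87.19410705566406)
```

{"api": "step_arm", "payload": {
  "plan": [
    [[0,0,0],[0.0205,0,-0.0001],0],
    [[0,0,0],[0.0205,0,-0.0001],0],
    [[0,0,0],[0.0205,0,-0.0002],0],
    [[0,0,0],[0.0203,0,-0.0002],0],
    [[0,0,0],[0,0,0],0],
    [[0,0,0],[0,0,0],0.4],
    [[0,0,0],[0,0,0],0.7],
    [[0,0,0],[0,0,0],0.8]
  ],
  "grip_force": 25
}}

```text
time_s: 4.13
position: [0.5459, 0.2054, 0.0737]
ee_rot: [0.017, 0.706, -0.016, 0.708]
contact_force: [0.6, -1.1, -0.2]
grip_width: 0.0739
```

{"api": "step_arm", "payload": {
  "plan": [
    [[0,0,0],[0,0,0],0.85],
    [[0,0,0],[0,0,0],0.9],
    [[0,0,0],[0,0,0],0.95],
    [[0,0,0],[0,0,0],1],
    [[0,0,0],[0,0,0],1],
    [[0,0,0],[0,0,0],1],
    [[0,0,0],[0,0,0],1],
    [[0,0,0],[0,0,0],1]
  ]
}}

```text
time_s: 4.8
position: [0.5445, 0.2049, 0.0717]
ee_rot: [0.016, 0.707, -0.016, 0.707]
contact_force: [-0.0, -0.3, 0.0]
grip_width: 0.0211
```

{"api": "step_arm", "payload": {
  "plan": [
    [[0,0,0],[0,0,0],1],
    [[0,0,0],[0,0,0],1],
    [[0,0,0],[0,0,0],1],
    [[0,0,0],[0,0,0],1],
    [[0,0,0],[-0.003,0,0],1],
    [[0,0,0],[-0.008,0,0],1],
    [[0,0,0],[-0.012,0,0],1],
    [[0,0,0],[-0.012,0,0],1]
  ]
}}

```text
time_s: 5.47
position: [0.5445, 0.2049, 0.1079]
ee_rot: [0.016, 0.707, -0.016, 0.707]
contact_force: [-0.4, -0.1, -1.0]
grip_width: 0.0085
```

```bash
python3 - <<'E'
from h import *
z=np.load('top.npz'); print(onplane('top',[[334,183]],.07))
P=cloud('top',z['d']); m=(P[...,2]>.06)&(P[...,2]<.08)&(np.abs(P[...,0]-.555)<.14)&(np.abs(P[...,1]+.145)<.13)
print(cv2.minAreaRect(P[m][:,:2].astype(np.float32)*1000))
a=cv2.resize(z['a'][120:240,270:395],None,fx=5,fy=5,interpolation=cv2.INTER_CUBIC); save(a,'topcrop.png')
E
```

```text
[[ 0.54799458 -0.14662362  0.07      ]]
((568.935791015625, -154.26698303222656), (194.59906005859375, 182.78030395507812), 73.50206756591797)
```

{"api": "step_arm", "payload": {
  "plan": [
    [[0,0,0],[-0.02,0,0],1],
    [[0,0,0],[-0.03,0,0],1],
    [[0,0,0],[-0.03,0,0],1],
    [[0,0,0],[-0.025,-0.02,0],1],
    [[0,0,0],[0,-0.03,0],1],
    [[0,0,0],[0,-0.03,0],1],
    [[0,0,0],[0,-0.03,0],1],
    [[0,0,0],[0,-0.02,0],1]
  ]
}}

```text
time_s: 6.13
position: [0.5384, 0.073, 0.2136]
ee_rot: [0.016, 0.706, -0.016, 0.708]
contact_force: [0.7, 0.1, -1.1]
grip_width: 0.0088
```

{"api": "step_arm", "payload": {
  "plan": [
    [[0.122,0,0],[0,0,0],1],
    [[0.122,0,0],[0,0,0],1],
    [[0,0,0],[-0.005,-0.034,0.009],1],
    [[0,0,0],[-0.005,-0.034,0.009],1],
    [[0,0,0],[-0.005,-0.034,0.009],1],
    [[0,0,0],[-0.005,-0.034,0.009],1],
    [[0,0,0],[-0.005,-0.034,0.009],1],
    [[0,0,0],[-0.005,-0.034,0.009],1]
  ]
}}

```text
time_s: 6.8
position: [0.5318, -0.1375, 0.2437]
ee_rot: [0.102, 0.699, -0.102, 0.7]
contact_force: [1.0, 0.2, -1.8]
grip_width: 0.0085
```

{"api": "step_arm", "payload": {
  "plan": [
    [[0,0,0],[0,-0.034,0.009],1],
    [[0,0,0],[0,-0.034,0.009],1],
    [[0,0,0],[0,0,0],1],
    [[0,0,0],[0,0,0],1],
    [[0,0,0],[0,0,0],1],
    [[0,0,0],[0,0,0],1],
    [[0,0,0],[0,0,0],1],
    [[0,0,0],[0,0,0],1]
  ]
}}

```text
time_s: 7.47
position: [0.53, -0.2051, 0.242]
ee_rot: [0.102, 0.7, -0.102, 0.7]
contact_force: [0.5, 0.2, -1.4]
grip_width: 0.0089
```

```bash
python3 - <<'E'
from h import *
T=pose(); print(T.round(4),bot.sense()['contact_force'])
a,d=bot.read_camera('wrist'); np.savez('w3.npz',a=a,d=d,T=T); save(a,'w3.png')
P=cloud('wrist',d,T)
for n in ['case','keyhole','key']:
  for r in bot.masks_of(n,'wrist')[:2]:
    q=P[r['mask']&(d>0)]; print(n,round(r['p'],2),np.round(r['extent']),np.median(q,0).round(3))
E
```

```text
[[ 1.000e-04  2.845e-01  9.587e-01  5.300e-01]
 [ 0.000e+00  9.587e-01 -2.845e-01 -2.051e-01]
 [-1.000e+00  1.000e-04  1.000e-04  2.420e-01]
 [ 0.000e+00  0.000e+00  0.000e+00  1.000e+00]] [ 0.49528867  0.15784611 -1.3542318 ]
case 0.59 [186.  42. 352. 206.] [ 0.57  -0.141  0.068]
keyhole 0.96 [191.  44. 347. 209.] [ 0.57  -0.141  0.068]
key 0.71 [224. 186. 283. 277.] [ 0.533 -0.194  0.26 ]
```

View pics/w3.png

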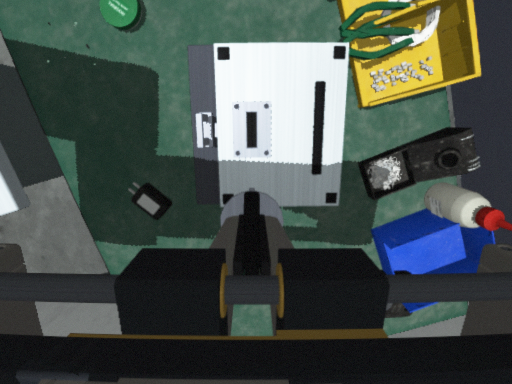

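```bash
python3 - <<'E'
from h import *
z=np.load('w3.npz'); a,d,T=z['a'],z['d'],z['T']; P=cloud('wrist',d,T)
g=cv2.cvtColor(a,cv2.COLOR_RGB2GRAY); w=np.zeros_like(g); w[105:155,240:265]=1
m=((g<70)&(w>0)).astype(np.uint8)
n,l,s,c=cv2.connectedComponentsWithStats(m); i=1+np.argmax(s[1:,4]); print(s[i],c[i])
uv=np.argwhere(l==i)[:,::-1]; zt=.07; X=onplane('wrist',uv,zt,T)[:,:2].astype(np.float32)*1000
r=cv2.minAreaRect(X); print('slot',r, X.mean(0)); 
q=(X-X.mean(0)); e=np.linalg.svd(q,full_matrices=False)[2][0]; print('yaw long',np.degrees(np.arctan2(e[1],e[0])))
pl=P[102:158,233:271]; dd=d[102:158,233:271]; print('plate z',np.percentile(pl[dd>0][:,2],[10,50,90]))
# lid
lid=(P[...,2]>.06)&(P[...,2]<.085)&(d>0); lid[200:]=0; lid[:, :205]=0; lid[:,360:]=0
lid&=(g>150)
print('lid z',np.median(P[lid][:,2]))
# strip
k=((g<60)).astype(np.uint8); k[:, :308]=0;k[:,332:]=0;k[:75]=0;k[185:]=0
X2=onplane('wrist',np.argwhere(k)[:,::-1],.073,T)[:,:2].astype(np.float32)*1000; print('strip',cv2.minAreaRect(X2))
# collar in tool frame
inv=np.linalg.inv(T); Q=P@inv[:3,:3].T+inv[:3,3]; cm=(Q[...,0]>.01)&(Q[...,0]<.035)&(d>0)&(np.abs(Q[...,1])<.04)&(np.abs(Q[...,2])<.04)
print('collar n',cm.sum(),Q[cm].min(0),Q[cm].max(0),np.median(Q[cm],0))
ys=Q[cm]
cnt=cv2.findContours(cm.astype(np.uint8),0,1)[0]; cc=max(cnt,key=len)[:,0]; B=Q[cc[:,1],cc[:,0]]; B=B[(B[:,1]>.003)]
A=np.c_[2*B[:,1:],np.ones(len(B))]; sol=np.linalg.lstsq(A,(B[:,1:]**2).sum(1),rcond=None)[0]; print('circle c(y,z)',sol[:2],np.sqrt(sol[2]+sol[0]**2+sol[1]**2))
E
```

```text
[247 113   9  34 296] [251.13513514 129.09459459]
slot ((546.5318603515625, -146.58084106445312), (38.90621566772461, 9.673538208007812), 73.57035064697266) [ 546.898   -146.01701]
yaw long -105.49077
plate z [0.06806723 0.07061436 0.07180885]
lid z 0.06783569307427026
strip ((623.281982421875, -168.52052307128906), (106.4522705078125, 10.457275390625), 74.03084564208984)
collar n 878 [ 0.01047871 -0.00286744 -0.02297695] [0.02581361 0.02303813 0.0225104 ] [0.02194674 0.01101468 0.00051237]
circle c(y,z) [ 0.01265614 -0.01309651] 0.008351618120741968
```

{"api": "step_arm", "payload": {
  "plan": [
    [[-0.006,0,0],[0,0.0111,-0.0007],1],
    [[0,0,0],[0.01,0.025,0],1],
    [[0,0,0],[0.015,0.025,0],1],
    [[0,0,0],[0.03,0,0],1],
    [[0,0,0],[0.03,0,0],1],
    [[0,0,0],[0.012,0,0],1],
    [[0,0,0],[0,0,0],1],
    [[0,0,0],[0,0,0],1]
  ]
}}

```text
time_s: 8.33
position: [0.5463, -0.1471, 0.145]
ee_rot: [0.1, 0.7, -0.1, 0.7]
contact_force: [0.7, -0.5, 0.6]
grip_width: 0.009
```

{"api": "step_arm", "payload": {
  "plan": [
    [[0,0,0],[0,0,0],1],
    [[0,0,0],[0,0,0],1],
    [[0,0,0],[0,0,0],1],
    [[0,0,0],[0,0,0],1],
    [[0,0,0],[0,0,0],1],
    [[0,0,0],[0,0,0],1],
    [[0,0,0],[0,0,0],1],
    [[0,0,0],[0,0,0],1]
  ]
}}

```text
time_s: 9.0
position: [0.5463, -0.1474, 0.1448]
ee_rot: [0.1, 0.7, -0.1, 0.7]
contact_force: [0.3, 0.5, -1.0]
grip_width: 0.0088
```

```bash
python3 - <<'E'
from h import *
T=pose(); s=bot.sense(); print(T.round(4),s['contact_force'],s['torque'])
a,d=bot.read_camera('wrist'); np.savez('w4.npz',a=a,d=d,T=T); save(cv2.resize(a[120:300,150:360],None,fx=3,fy=3),'w4.png')
E
```

```text
[[ 0.      0.2802  0.9599  0.5463]
 [-0.      0.9599 -0.2802 -0.1474]
 [-1.      0.      0.      0.1448]
 [ 0.      0.      0.      1.    ]] [ 0.25514835  0.47203125 -0.98969665] [-0.09536768  0.11194097 -0.04271623]
```

View pics/w4.png

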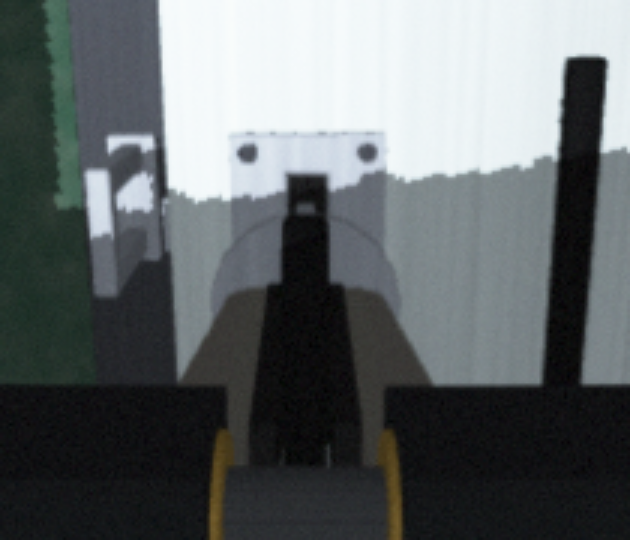

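{"api": "step_arm", "payload": {
  "plan": [
    [[0,0,0],[0.005,0.001,0],1],
    [[0,0,0],[0.005,0,0],1],
    [[0,0,0],[0.004,0,0],1],
    [[0,0,0],[0.0007,0,0],1],
    [[0,0,0],[0.0007,0,0],1],
    [[0,0,0],[0.0007,0,0],1],
    [[0,0,0],[0.0007,0,0],1],
    [[0,0,0],[0,0,0],1]
  ]
}}

```text
time_s: 9.72
position: [0.5466, -0.1464, 0.128]
ee_rot: [0.1, 0.7, -0.1, 0.7]
contact_force: [0.6, -0.3, -1.0]
grip_width: 0.009
```

{"api": "step_arm", "payload": {
  "plan": [
    [[0,0,0],[0.001,0,0],1],
    [[0,0,0],[0.001,0,0],1],
    [[0,0,0],[0.002,0,0],1],
    [[0,0,0],[0.003,0,0],1],
    [[0,0,0],[0.003,0,0],1],
    [[0,0,0],[0.003,0,0],1],
    [[0,0,0],[0.003,0,0],1],
    [[0,0,0],[0,0,0],1]
  ]
}}

```text
time_s: 10.38
position: [0.5461, -0.1463, 0.1112]
ee_rot: [0.1, 0.7, -0.1, 0.7]
contact_force: [0.5, -0.1, -1.0]
grip_width: 0.0087
```

{"api": "step_arm", "payload": {
  "plan": [
    [[0,0,0],[0.002,0,0],1],
    [[0,0,0],[0.002,0,0],1],
    [[0,0,0],[0.001,0,0],1],
    [[0,0,0],[0.001,0,0],1],
    [[0,0,0],[0.001,0,0],1],
    [[0,0,0],[0.0005,0,0],1],
    [[0,0,0],[0.0005,0,0],1],
    [[0,0,0],[0,0,0],1]
  ]
}}

```text
time_s: 11.05
position: [0.5467, -0.1464, 0.1042]
ee_rot: [0.1, 0.7, -0.1, 0.7]
contact_force: [-0.2, -0.4, 2.2]
grip_width: 0.0092
```

{"api": "step_arm", "payload": {
  "plan": [
    [[0,0,0],[0,0,0],1],
    [[0,0,0],[0,0,0],1],
    [[0,0,0],[0,0,0],1],
    [[0,0,0],[0,0,0],1],
    [[0,0,0],[0,0,0],1],
    [[0,0,0],[0,0,0],1],
    [[0,0,0],[0,0,0],1],
    [[0,0,0],[0,0,0],1]
  ]
}}

```text
time_s: 11.72
position: [0.5467, -0.1464, 0.104]
ee_rot: [0.1, 0.7, -0.1, 0.7]
contact_force: [-1.2, 0.2, 2.5]
grip_width: 0.0088
```

{"api": "step_arm", "payload": {
  "plan": [
    [[0,0,0],[0.0007,0,0],1],
    [[-0.04,0,0],[0,0,0],1],
    [[-0.04,0,0],[0,0,0],1],
    [[-0.04,0,0],[0,0,0],1],
    [[-0.04,0,0],[0,0,0],1],
    [[-0.04,0,0],[0,0,0],1],
    [[0,0,0],[0,0,0],1],
    [[0,0,0],[0,0,0],1]
  ]
}}

```text
time_s: 12.38
position: [0.5468, -0.1464, 0.1033]
ee_rot: [0.03, 0.706, -0.03, 0.707]
contact_force: [0.0, 0.1, 2.9]
grip_width: 0.0087
```

```bash
cat > q.py <<'E'
from h import *
s=bot.sense(); T=pose(s); y=np.arctan2(T[1,2],T[0,2]); print('t',round(s['time_s'],2),'yaw rel case',round(y+np.radians(16.2),3),'pos',s['position'].round(4),'F',s['contact_force'].round(2),'M',s['torque'].round(3),'q',s['joint_positions'].round(2))
E
python3 q.py
```

```text
t 12.38 yaw rel case 0.198 pos [ 0.5468 -0.1464  0.1033] F [0.03 0.12 2.93] M [-0.048  0.07   0.045] q [-0.26  0.41  1.86 -0.    0.87 -0.18]
```

{"api": "step_arm", "payload": {
  "plan": [
    [[-0.025,0,0],[0,0,0],1],
    [[-0.025,0,0],[0,0,0],1],
    [[-0.025,0,0],[0,0,0],1],
    [[-0.025,0,0],[0,0,0],1],
    [[0,0,0],[0,0,0],1],
    [[0,0,0],[0,0,0],1],
    [[0,0,0],[0,0,0],1],
    [[0,0,0],[0,0,0],1]
  ]
}}

```text
time_s: 13.05
position: [0.5466, -0.1464, 0.1033]
ee_rot: [-0.006, 0.707, 0.006, 0.707]
contact_force: [0.1, 0.6, 2.0]
grip_width: 0.0088
```

```bash
python3 q.py
```

```text
t 13.05 yaw rel case 0.299 pos [ 0.5466 -0.1464  0.1033] F [0.08 0.58 1.96] M [-0.1    0.044  0.084] q [-0.26  0.41  1.86 -0.    0.87 -0.28]
```

{"api": "step_arm", "payload": {
  "plan": [
    [[-0.025,0,0],[0,0,0],1],
    [[-0.025,0,0],[0,0,0],1],
    [[-0.025,0,0],[0,0,0],1],
    [[-0.025,0,0],[0,0,0],1],
    [[0,0,0],[0,0,0],1],
    [[0,0,0],[0,0,0],1],
    [[0,0,0],[0,0,0],1],
    [[0,0,0],[0,0,0],1]
  ]
}}

```text
time_s: 13.72
position: [0.5465, -0.1464, 0.1033]
ee_rot: [-0.041, 0.706, 0.041, 0.706]
contact_force: [-0.2, -0.5, 3.1]
grip_width: 0.0088
```

```bash
python3 q.py
```

```text
t 13.72 yaw rel case 0.399 pos [ 0.5465 -0.1464  0.1033] F [-0.16 -0.47  3.11] M [-0.062  0.087  0.025] q [-0.26  0.41  1.86 -0.    0.87 -0.38]
```

{"api": "step_arm", "payload": {
  "plan": [
    [[-0.025,0,0],[0,0,0],1],
    [[-0.025,0,0],[0,0,0],1],
    [[-0.025,0,0],[0,0,0],1],
    [[-0.025,0,0],[0,0,0],1],
    [[0,0,0],[0,0,0],1],
    [[0,0,0],[0,0,0],1],
    [[0,0,0],[0,0,0],1],
    [[0,0,0],[0,0,0],1]
  ]
}}

```text
time_s: 14.38
position: [0.5466, -0.1464, 0.1033]
ee_rot: [-0.076, 0.703, 0.076, 0.703]
contact_force: [0.2, 0.1, 2.7]
grip_width: 0.0087
```

```bash
python3 q.py
```

```text
t 14.38 yaw rel case 0.499 pos [ 0.5466 -0.1464  0.1033] F [0.24 0.09 2.67] M [-0.086  0.088 -0.009] q [-0.26  0.41  1.86  0.    0.87 -0.48]
```

{"api": "step_arm", "payload": {
  "plan": [
    [[-0.025,0,0],[0,0,0],1],
    [[-0.025,0,0],[0,0,0],1],
    [[-0.025,0,0],[0,0,0],1],
    [[-0.025,0,0],[0,0,0],1],
    [[0,0,0],[0,0,0],1],
    [[0,0,0],[0,0,0],1],
    [[0,0,0],[0,0,0],1],
    [[0,0,0],[0,0,0],1]
  ]
}}

```text
time_s: 15.05
position: [0.5464, -0.1464, 0.1032]
ee_rot: [-0.111, 0.698, 0.111, 0.698]
contact_force: [-0.1, -0.4, 2.4]
grip_width: 0.0085
```

```bash
python3 q.py
```

```text
t 15.05 yaw rel case 0.599 pos [ 0.5464 -0.1464  0.1032] F [-0.15 -0.44  2.44] M [-0.207  0.238 -0.047] q [-0.26  0.41  1.86 -0.    0.87 -0.58]
```

{"api": "step_arm", "payload": {
  "plan": [
    [[-0.025,0,0],[0,0,0],1],
    [[-0.025,0,0],[0,0,0],1],
    [[-0.025,0,0],[0,0,0],1],
    [[-0.025,0,0],[0,0,0],1],
    [[0,0,0],[0,0,0],1],
    [[0,0,0],[0,0,0],1],
    [[0,0,0],[0,0,0],1],
    [[0,0,0],[0,0,0],1]
  ]
}}

```text
time_s: 15.72
position: [0.5466, -0.1464, 0.1032]
ee_rot: [-0.146, 0.692, 0.146, 0.692]
contact_force: [0.2, -0.3, -0.9]
grip_width: 0.009
```

```bash
python3 q.py
```

```text
t 15.72 yaw rel case 0.698 pos [ 0.5466 -0.1464  0.1032] F [ 0.19 -0.28 -0.92] M [-0.02   0.041  0.063] q [-0.26  0.41  1.86  0.    0.87 -0.68]
```

{"api": "step_arm", "payload": {
  "plan": [
    [[-0.025,0,0],[0,0,0],1],
    [[-0.025,0,0],[0,0,0],1],
    [[0,0,0],[0.001,0,0],1],
    [[0,0,0],[0.001,0,0],1],
    [[0,0,0],[0.001,0,0],1],
    [[0,0,0],[0.001,0,0],1],
    [[0,0,0],[0,0,0],1],
    [[0,0,0],[0,0,0],1]
  ]
}}

```text
time_s: 16.38
position: [0.5465, -0.1464, 0.0992]
ee_rot: [-0.163, 0.688, 0.163, 0.688]
contact_force: [0.6, 0.2, -1.6]
grip_width: 0.0088
```

```bash
python3 q.py
```

```text
t 16.38 yaw rel case 0.749 pos [ 0.5465 -0.1464  0.0992] F [ 0.63  0.17 -1.59] M [-0.071  0.02   0.09 ] q [-0.26  0.41  1.87 -0.    0.86 -0.73]
```

{"api": "step_arm", "payload": {
  "plan": [
    [[0,0,0],[0.0005,0,0],1],
    [[0,0,0],[0.0005,0,0],1],
    [[0,0,0],[0.0005,0,0],1],
    [[0,0,0],[0.0005,0,0],1],
    [[0,0,0],[0.0005,0,0],1],
    [[0,0,0],[0,0,0],1],
    [[0,0,0],[0,0,0],1],
    [[0,0,0],[0,0,0],1]
  ]
}}

```text
time_s: 17.05
position: [0.5466, -0.1464, 0.0968]
ee_rot: [-0.163, 0.688, 0.163, 0.688]
contact_force: [0.1, 0.6, -1.1]
grip_width: 0.0089
```

```bash
python3 q.py
```

```text
t 17.05 yaw rel case 0.749 pos [ 0.5466 -0.1464  0.0968] F [ 0.14  0.64 -1.12] M [-0.038  0.049 -0.002] q [-0.26  0.42  1.87 -0.    0.86 -0.73]
```

Within about 0.1–1 mm of home; feel for the plate in fine steps.

{"api": "step_arm", "payload": {
  "plan": [
    [[0,0,0],[0.0003,0,0],1],
    [[0,0,0],[0.0003,0,0],1],
    [[0,0,0],[0,0,0],1],
    [[0,0,0],[0,0,0],1],
    [[0,0,0],[0,0,0],1],
    [[0,0,0],[0,0,0],1],
    [[0,0,0],[0,0,0],1],
    [[0,0,0],[0,0,0],1]
  ]
}}

```text
time_s: 17.72
position: [0.5466, -0.1464, 0.0967]
ee_rot: [-0.163, 0.688, 0.163, 0.688]
contact_force: [-1.5, 0.6, 4.8]
grip_width: 0.0084
```

```bash
python3 q.py
```

```text
t 17.72 yaw rel case 0.749 pos [ 0.5466 -0.1464  0.0967] F [-1.51  0.62  4.78] M [0.049 0.386 0.016] q [-0.26  0.42  1.87  0.    0.86 -0.73]
```

{"api": "step_arm", "payload": {
  "plan": [
    [[0,0,0],[-0.0004,0,0],1],
    [[0.03,0,0],[0,0,0],1],
    [[0.03,0,0],[0,0,0],1],
    [[0.03,0,0],[0,0,0],1],
    [[0.03,0,0],[0,0,0],1],
    [[0.03,0,0],[0,0,0],1],
    [[0,0,0],[0,0,0],1],
    [[0,0,0],[0,0,0],1]
  ]
}}

```text
time_s: 18.38
position: [0.547, -0.1464, 0.0967]
ee_rot: [-0.112, 0.698, 0.111, 0.698]
contact_force: [1.3, 0.8, 1.5]
grip_width: 0.0092
```

```bash
python3 q.py
```

```text
t 18.38 yaw rel case 0.6 pos [ 0.547  -0.1464  0.0967] F [1.25 0.8  1.53] M [ 0.    -0.11   0.024] q [-0.26  0.42  1.87  0.    0.86 -0.58]
```

{"api": "step_arm", "payload": {
  "plan": [
    [[0.03,0,0],[0,0,0],1],
    [[0.03,0,0],[0,0,0],1],
    [[0.03,0,0],[0,0,0],1],
    [[0.03,0,0],[0,0,0],1],
    [[0.03,0,0],[0,0,0],1],
    [[0.03,0,0],[0,0,0],1],
    [[0,0,0],[0,0,0],1],
    [[0,0,0],[0,0,0],1]
  ]
}}

```text
time_s: 19.05
position: [0.547, -0.1464, 0.0968]
ee_rot: [-0.049, 0.705, 0.049, 0.706]
contact_force: [1.5, 0.8, 0.8]
grip_width: 0.0087
```

```bash
python3 q.py
```

```text
t 19.05 yaw rel case 0.42 pos [ 0.547  -0.1464  0.0968] F [1.53 0.78 0.78] M [-0.015 -0.208  0.033] q [-0.26  0.42  1.87  0.    0.86 -0.4 ]
```

{"api": "step_arm", "payload": {
  "plan": [
    [[0.03,0,0],[0,0,0],1],
    [[0.03,0,0],[0,0,0],1],
    [[0.03,0,0],[0,0,0],1],
    [[0.03,0,0],[0,0,0],1],
    [[0.03,0,0],[0,0,0],1],
    [[0.03,0,0],[0,0,0],1],
    [[0,0,0],[0,0,0],1],
    [[0,0,0],[0,0,0],1]
  ]
}}

```text
time_s: 19.72
position: [0.5469, -0.1464, 0.0968]
ee_rot: [0.015, 0.707, -0.015, 0.707]
contact_force: [1.5, 0.3, 0.4]
grip_width: 0.0088
```

```bash
python3 q.py
```

```text
t 19.72 yaw rel case 0.241 pos [ 0.5469 -0.1464  0.0968] F [1.51 0.27 0.4 ] M [-0.07  -0.31   0.068] q [-0.26  0.42  1.87  0.    0.86 -0.22]
```

{"api": "step_arm", "payload": {
  "plan": [
    [[0.02,0,0],[0,0,0],1],
    [[0.02,0,0],[0,0,0],1],
    [[0,0,0],[0,0,0],1],
    [[0,0,0],[0,0,0],1],
    [[0,0,0],[0,0,0],1],
    [[0,0,0],[0,0,0],1],
    [[0,0,0],[0,0,0],1],
    [[0,0,0],[0,0,0],1]
  ]
}}

```text
time_s: 20.38
position: [0.5469, -0.1464, 0.0967]
ee_rot: [0.03, 0.706, -0.03, 0.707]
contact_force: [4.0, 0.3, 1.6]
grip_width: 0.0088
```

```bash
python3 q.py
```

```text
t 20.38 yaw rel case 0.199 pos [ 0.5469 -0.1464  0.0967] F [3.95 0.29 1.61] M [-0.151 -0.541  0.09 ] q [-0.26  0.42  1.87  0.    0.86 -0.18]
```

{"api": "step_arm", "payload": {
  "plan": [
    [[0.015,0,0],[0,0,0],1],
    [[0.015,0,0],[0,0,0],1],
    [[0,0,0],[0,0,0],1],
    [[0,0,0],[0,0,0],1],
    [[0,0,0],[0,0,0],1],
    [[0,0,0],[0,0,0],1],
    [[0,0,0],[0,0,0],1],
    [[0,0,0],[0,0,0],1]
  ]
}}

```text
time_s: 21.05
position: [0.5468, -0.1465, 0.0967]
ee_rot: [0.04, 0.706, -0.04, 0.706]
contact_force: [2.7, -0.4, 4.3]
grip_width: 0.0089
```

```bash
python3 q.py
```

```text
t 21.05 yaw rel case 0.169 pos [ 0.5468 -0.1465  0.0967] F [ 2.69 -0.43  4.35] M [-0.256 -0.657  0.053] q [-0.26  0.42  1.87 -0.    0.86 -0.15]
```

```bash
python3 - <<'E'
from h import *
T=pose(); a,d=bot.read_camera('wrist'); np.savez('w5.npz',a=a,d=d,T=T)
z=np.load('w4.npz')
c=lambda im,y: cv2.resize(im[140:300,150:330],None,fx=2.2,fy=2.6,interpolation=cv2.INTER_CUBIC)
save(np.hstack([c(z['a'],0),c(a,0)]),'w5.png')
E
python3 q.py
```

```text
t 21.1 yaw rel case 0.169 pos [ 0.5468 -0.1465  0.0967] F [ 3.24 -1.33  4.83] M [-0.259 -0.597  0.082] q [-0.26  0.42  1.87 -0.    0.86 -0.15]
```

View pics/w5.png

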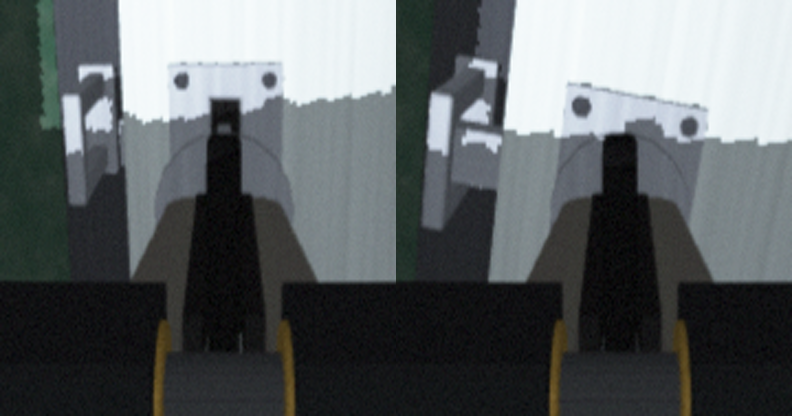

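{"api": "step_arm", "payload": {
  "plan": [
    [[0,0,0],[-0.0003,0,0.0005],1],
    [[0.01,0,0],[0,0,0],1],
    [[0.01,0,0],[0,0,0],1],
    [[0,0,0],[0,0,0],1],
    [[0,0,0],[0,0,0],1],
    [[0,0,0],[0,0,0],1],
    [[0,0,0],[0,0,0],1],
    [[0,0,0],[0,0,0],1]
  ]
}}

```text
time_s: 21.77
position: [0.5469, -0.1464, 0.0968]
ee_rot: [0.047, 0.706, -0.047, 0.705]
contact_force: [2.8, -2.0, 2.0]
grip_width: 0.0089
```

```bash
python3 q.py
```

```text
t 21.77 yaw rel case 0.149 pos [ 0.5469 -0.1464  0.0968] F [ 2.76 -1.98  2.  ] M [-0.21  -0.438  0.12 ] q [-0.26  0.42  1.87 -0.    0.86 -0.13]
```

{"api": "step_arm", "payload": {
  "plan": [
    [[0.01,0,0],[0,0,0],1],
    [[0.01,0,0],[0,0,0],1],
    [[0,0,0],[0,0,0],1],
    [[0,0,0],[0,0,0],1],
    [[0,0,0],[0,0,0],1],
    [[0,0,0],[0,0,0],1],
    [[0,0,0],[0,0,0],1],
    [[0,0,0],[0,0,0],1]
  ]
}}

```text
time_s: 22.43
position: [0.5469, -0.1464, 0.0968]
ee_rot: [0.054, 0.705, -0.054, 0.705]
contact_force: [2.4, -0.0, -1.4]
grip_width: 0.009
```

```bash
python3 q.py
```

```text
t 22.43 yaw rel case 0.129 pos [ 0.5469 -0.1464  0.0968] F [ 2.42 -0.02 -1.36] M [-0.151 -0.38   0.083] q [-0.26  0.42  1.87  0.    0.86 -0.11]
```

{"api": "step_arm", "payload": {
  "plan": [
    [[0.01,0,0],[0,0,0],1],
    [[0.01,0,0],[0,0,0],1],
    [[0,0,0],[0,0,0],1],
    [[0,0,0],[0,0,0],1],
    [[0,0,0],[0,0,0],1],
    [[0,0,0],[0,0,0],1],
    [[0,0,0],[0,0,0],1],
    [[0,0,0],[0,0,0],1]
  ]
}}

```text
time_s: 23.1
position: [0.5469, -0.1464, 0.0968]
ee_rot: [0.061, 0.705, -0.061, 0.704]
contact_force: [1.5, -0.4, -3.2]
grip_width: 0.0089
```

```bash
python3 q.py; python3 -c "
from h import *
m=[]
for i in range(4): bot.read_camera('wrist'); m.append(np.r_[bot.sense()['contact_force'],bot.sense()['torque']])
print(np.mean(m,0).round(3),np.std(m,0).round(3))"
```

```text
t 23.1 yaw rel case 0.109 pos [ 0.5469 -0.1464  0.0968] F [ 1.49 -0.44 -3.17] M [-0.132 -0.33   0.275] q [-0.26  0.42  1.87  0.    0.86 -0.09]
[ 1.948 -0.067 -3.174 -0.079 -0.325  0.258] [0.495 0.484 0.164 0.014 0.032 0.016]
```

{"api": "step_arm", "payload": {
  "plan": [
    [[-0.01,0,0],[0,0,0.0003],1],
    [[-0.01,0,0],[0,0,0.0002],1],
    [[0,0,0],[0.0003,0,0],1],
    [[0,0,0],[0.0003,0,0],1],
    [[0,0,0],[0,0,0],1],
    [[0,0,0],[0,0,0],1],
    [[0,0,0],[0,0,0],1],
    [[0,0,0],[0,0,0],1]
  ]
}}

```text
time_s: 23.97
position: [0.5473, -0.1464, 0.0967]
ee_rot: [0.054, 0.705, -0.054, 0.705]
contact_force: [-2.3, 1.2, 5.4]
grip_width: 0.0086
```

```bash
python3 q.py
```

```text
t 23.97 yaw rel case 0.129 pos [ 0.5473 -0.1464  0.0967] F [-2.25  1.21  5.4 ] M [0.081 0.486 0.029] q [-0.26  0.42  1.87  0.    0.86 -0.11]
```

{"api": "step_arm", "payload": {
  "plan": [
    [[0,0,0],[-0.0002,0,-0.0003],1],
    [[0,0,0],[0,0,0],1],
    [[0,0,0],[0,0,0],0.8],
    [[0,0,0],[0,0,0],0.7],
    [[0,0,0],[0,0,0],0.6],
    [[0,0,0],[0,0,0],0.5],
    [[0,0,0],[0,0,0],0.5],
    [[0,0,0],[0,0,0],0.5]
  ]
}}

```text
time_s: 24.63
position: [0.5473, -0.1465, 0.0964]
ee_rot: [0.054, 0.705, -0.054, 0.705]
contact_force: [-1.3, 0.3, -0.2]
grip_width: 0.0455
```

```bash
python3 q.py
```

```text
t 24.63 yaw rel case 0.129 pos [ 0.5473 -0.1465  0.0964] F [-1.26  0.27 -0.23] M [-0.041  0.104 -0.017] q [-0.26  0.42  1.87 -0.    0.86 -0.11]
```

{"api": "step_arm", "payload": {
  "plan": [
    [[0,0,0],[-0.006,0,0],0.5],
    [[0,0,0],[-0.015,0,0],0.5],
    [[0,0,0],[-0.025,0,0],0.5],
    [[0,0,0],[-0.03,0,0],0.5],
    [[0,0,0],[-0.03,0,0],0.5],
    [[0,0,0],[-0.025,-0.01,0],0.5],
    [[0,0,0],[0,-0.025,0],0.5],
    [[0,0,0],[0,-0.025,0],0.5]
  ]
}}

```text
time_s: 25.3
position: [0.5392, -0.2063, 0.2303]
ee_rot: [0.053, 0.704, -0.054, 0.707]
contact_force: [-0.5, -0.1, -0.5]
grip_width: 0.0462
```

{"api": "step_arm", "payload": {
  "plan": [
    [[0,0,0],[0,0,0],0.5],
    [[0,0,0],[0,0,0],0.5],
    [[0,0,0],[0,0,0],0.5],
    [[0,0,0],[0,0,0],0.5],
    [[0,0,0],[0,0,0],0.5],
    [[0,0,0],[0,0,0],0.5],
    [[0,0,0],[0,0,0],0.5],
    [[0,0,0],[0,0,0],0.5]
  ]
}}

```text
time_s: 25.97
position: [0.5382, -0.2054, 0.2274]
ee_rot: [0.054, 0.705, -0.054, 0.705]
contact_force: [-1.1, 0.3, 0.1]
grip_width: 0.0461
```

```bash
python3 - <<'E'
from h import *
T=pose(); a,d=bot.read_camera('wrist'); np.savez('w6.npz',a=a,d=d,T=T); print(T[:3,3])
P=cloud('wrist',d,T); c=np.array([.5467,-.1463]); y=np.radians(-16.2); R=np.array([[np.cos(y),np.sin(y)],[-np.sin(y),np.cos(y)]])
L=(P[...,:2]-c)@R.T; Z=P[...,2]
near=(np.hypot(L[...,0],L[...,1])<.045)&(d>0)
q=near&(Z>.11)&(Z<.13); print('paddle top z',np.percentile(Z[q],[5,50,95]).round(4),cv2.minAreaRect(L[q].astype(np.float32)*1000))
q=near&(np.hypot(L[...,0],L[...,1])<.022)&(Z>.07)&(Z<.085)&(L[...,1]>0); print('collar z',np.percentile(Z[q],[5,50,95]).round(4))
q=near&(np.abs(L[...,0])<.02)&(L[...,1]>.028)&(L[...,1]<.033); print('plate z',np.median(Z[q]).round(4))
# profile in front of the case: bolt
b=(L[...,0]<-.055)&(L[...,0]>-.13)&(np.abs(L[...,1])<.05)&(d>0)
for z0 in np.arange(.01,.07,.008):
    k=b&(Z>=z0)&(Z<z0+.008); 
    if k.sum()>5: print(round(z0,3),k.sum(),'x',np.percentile(L[k][:,0],[2,50,98]).round(4),'y',np.percentile(L[k][:,1],[2,98]).round(4))
save(cv2.resize(a[20:260,130:390],None,fx=2.4,fy=2.4,interpolation=cv2.INTER_CUBIC),'w6.png')
E
```

```text
[ 0.53816247 -0.20536066  0.22742429]
paddle top z [0.1132 0.1171 0.1185] ((0.49051380157470703, -0.27157020568847656), (8.956363677978516, 59.29467010498047), 7.600626468658447)
collar z [0.0737 0.0748 0.0761]
plate z 0.0711
0.01 108 x [-0.0692 -0.0597 -0.0558] y [-0.0245  0.0228]
0.018 16 x [-0.0624 -0.0607 -0.0604] y [-0.0201  0.0189]
0.026 20 x [-0.0638 -0.0607 -0.0603] y [-0.02    0.0195]
0.034 17 x [-0.0611 -0.0608 -0.0604] y [-0.0208  0.0192]
0.042 69 x [-0.0612 -0.0593 -0.0553] y [-0.0189  0.0182]
0.05 57 x [-0.0614 -0.0605 -0.0552] y [-0.02    0.0187]
0.058 254 x [-0.0684 -0.0644 -0.0606] y [-0.0205  0.0194]
```

View pics/w6.png

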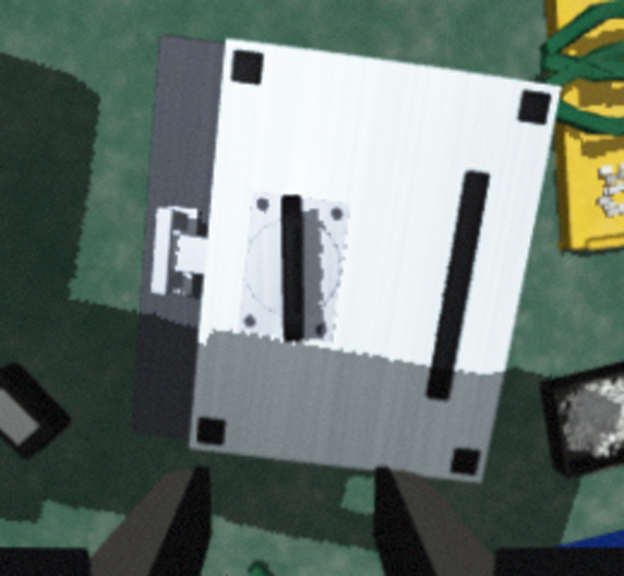

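```bash
python3 - <<'E'
from h import *
c=np.array([.5467,-.1463]); y=np.radians(-16.2); R=np.array([[np.cos(y),np.sin(y)],[-np.sin(y),np.cos(y)]])
out=[]
for f in ['w3','w6']:
    z=np.load(f+'.npz'); a,d,T=z['a'],z['d'],z['T']; P=cloud('wrist',d,T); L=(P[...,:2]-c)@R.T; Z=P[...,2]
    uv=proj('wrist',[[*(c+R.T@np.array([-.075,0])),.055]],T)[0].astype(int); print(f,uv)
    u,v=uv; out.append(cv2.resize(a[v-24:v+24,u-32:u+32],(390,292),interpolation=cv2.INTER_CUBIC))
    for vv in (v-2,v+2):
        print(' '.join(f"{L[vv,k,0]*1000:.0f}/{Z[vv,k]*1000:.0f}/{int(a[vv,k].mean())}" for k in range(u-22,u+18)))
save(np.hstack(out),'bolt.png')
E
```

```text
w3 [191 129]
-119/2/87 -118/0/84 -116/2/88 -115/-0/84 -114/-0/84 -113/-1/80 -111/-0/86 -109/1/83 -108/-0/84 -106/1/83 -105/1/88 -103/1/89 -102/1/88 -101/1/89 -99/0/91 -97/1/95 -96/0/91 -94/2/95 -93/-0/95 -92/1/95 -91/-1/94 -89/0/90 -87/1/90 -85/5/95 -83/8/91 -82/6/91 -80/6/101 -68/60/181 -67/60/233 -66/61/236 -64/60/237 -63/61/235 -62/60/221 -61/59/136 -68/12/194 -67/11/236 -65/11/235 -64/12/236 -62/11/235 -61/10/234
-120/2/86 -118/1/83 -117/1/84 -116/0/82 -114/-0/87 -113/0/86 -111/1/90 -110/1/88 -108/1/90 -107/1/92 -105/0/96 -104/1/94 -102/2/98 -101/2/105 -100/0/105 -98/0/104 -97/-0/102 -95/2/104 -93/1/102 -92/-1/101 -91/1/94 -89/1/90 -88/0/91 -85/6/87 -83/7/90 -82/6/87 -80/8/99 -69/59/153 -67/60/231 -66/62/234 -64/61/235 -63/60/234 -62/60/227 -61/60/154 -61/55/171 -67/11/233 -66/10/234 -64/11/234 -63/11/233 -61/10/233
w6 [189 122]
-118/1/87 -117/0/80 -115/1/85 -114/1/82 -113/1/86 -111/1/87 -110/1/86 -108/1/85 -107/1/88 -106/1/93 -104/1/92 -103/-0/93 -102/-0/95 -100/0/91 -99/1/94 -97/1/91 -96/0/92 -94/2/95 -93/1/95 -92/1/97 -90/2/94 -89/1/92 -88/-0/90 -85/7/87 -83/8/90 -82/6/89 -81/5/99 -69/60/168 -67/60/230 -66/62/236 -65/60/237 -64/61/236 -62/62/235 -61/60/183 -61/57/98 -61/50/109 -60/49/139 -58/49/229 -57/49/238 -56/52/239
-118/0/87 -117/1/87 -115/0/84 -114/-0/88 -112/1/89 -111/0/87 -109/1/93 -108/0/94 -107/0/95 -105/1/96 -104/1/94 -103/-0/94 -101/-0/103 -100/0/105 -99/-1/105 -97/1/105 -96/1/100 -94/1/100 -93/1/98 -91/1/94 -90/2/91 -89/0/89 -87/1/78 -85/6/83 -83/8/89 -82/7/87 -80/7/108 -68/61/213 -67/61/234 -66/61/235 -65/60/235 -63/60/235 -62/60/226 -61/61/140 -61/54/92 -60/50/118 -59/51/153 -58/51/176 -57/48/234 -56/50/239
```

View pics/bolt.png

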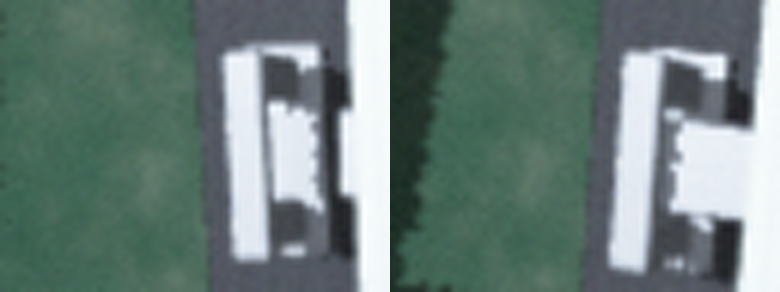

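```bash
python3 -c "
from h import *
print(bot.close_job())"
```

```text
the job is handed in; nothing more can be done
None
```

The key is home and upright in the lock, the bolt is thrown as far as the cam's stop allows, and the job was handed in at about 26 s with the gripper clear.

**What I did:**
- I took the black-handled key from its grey block and put it through the keyhole.
- I felt counter-clockwise at about 4 N until the push-back vanished, between 0.60 and 0.70 rad, then lowered it until the collar met the plate.
- I turned it about 0.64 rad clockwise, to where the resisting moment rose from about 0.08 to 0.26 N m. I took that as the cam's stop, eased back 0.02 rad and let go.

**Last checks:**
- **Key:** the wrist camera put the collar top 3.7 mm above the plate (4 mm expected). The handle top stood at 117–118 mm (117 expected), within 0.6 mm of the keyhole axis, so the key is upright and home.
- **Bolt:** the picture shows it across the gap and at the keeper. Its tip is hidden there, so full throw rests on the moment rise and the angle turned, not on a sighting.
- **Forces:** the largest readings were about 6.5 N down on the plate, and about 9 N per prong at the stop, worked out from the moment. A sideways load of up to about 4 N built up while turning. All are under the 18 N limit, though I only read forces between moves.
- **Bystanders:** I did not measure them again afterwards, but the arm's path stayed clear of them.

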